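Set the air flow valve and lock it

ROBOT

A 7-joint arm with a two-finger parallel gripper is mounted at the origin on a cart in front of the work surface, level with it; the furniture and walls round the work are solid. World frame = base frame: x ahead of the robot, y to its left, z up, the work surface at z = 0. Lengths are in m, angles in rad, forces in N, time in s.
With the tool pointing down it reaches from about 0.425 to 0.825 m from the base axis. Payload 3.6 kg.
Tool frame: the origin (TCP) lies at the very end of the fingers, on their centre line; the grasp point (between the pads) lies 19 mm behind it (ctrl.tcp_to_grasp is the distance from the TCP to the grasp point, in m); y points along the fingers, x is the direction in which the jaws open and shut, and the axes are right-handed (so a half turn about y gives the same grasp; the last joint's range is limited). The gripper opens to 93 mm and grips with 3 to 60 N. Pads are 15 mm wide; open, the fingers measure 128 mm over their backs; the gripper's body (75 mm by 188 mm) begins 65 mm behind the grasp point.
Start: joints at [1.254, 0.615, -0.013, 1.423, 0.008, 1.103, -0.04], TCP at [0.186, -0.623, 0.219] pointing down, gripper open.
Joint ranges: [-3.12, 3.12], [-0.3, 2.06], [-1.34, 1.32], [0.26, 2.42], [-1.36, 4.5], [0.01, 1.98], [-2.84, 2.84]. Speed limits (rad/s): [2.79, 2.79, 3.14, 3.14, 3.14, 3.14, 3.14].

INTERFACE

Orientations are given as [roll, pitch, yaw] about the fixed x, y, z axes, in that order (R = Rz(yaw) Ry(pitch) Rx(roll)).
In Python, from station import ctrl, viewer gives the robot as it stands.
- The arm moves only by the shell command python3 -m pendant 'ROWS' [FORCE]. ROWS is JSON, a list of rows, each a list of 3 entries, a list of its own where there are three numbers: the shift along the world's x, y, z in mm, then the turn, a rotation vector about the world's x, y, z in degrees, then the opening, from 0 (shut) to 1 (fully open). In form: [[[dx, dy, dz], [rx, ry, rz], jaw], ...]. A call has 1 to 10 rows; each row is the pose to reach, as a shift and turn from the pose commanded when the call began; what a row does not reach only later rows make up. A row lasts 1/8 s, in which the tool goes at most 62.5 mm and 10.7 degrees, less where a joint would pass 70% of its speed; a pose out of reach is approached as far as the arm can. A call with a gripper value outside its range is refused whole. The fingers move at their own pace and stop on an object; FORCE is the grip in N (left out, the last holds). Time passes only in rows, so rows that repeat a pose let the fingers close. It gives the time, the measured TCP pose, the force and the opening at its end, in the units of the state.
- ctrl.read_state(): the state, without advancing time (a new reading comes with each control period).
- viewer.capture(name): name is "scene" or "top" or "wrist"; returns the picture (480x640x3 uint8, red, green, blue); there is no depth.
- viewer.camera_model(name): a dict with "fx", "fy", "cx", "cy" (pixels), "origin" and "orientation" of the camera in the world; the wrist camera has in their place "tool_from_camera" (4x4, takes a point from camera to tool coordinates, whose origin is the TCP and whose axes are the tool frame's). Camera axes: x right, y down, z forward; pixel columns grow to the right and rows downward; lengths in m; the calibration is good to about 2 mm. A picture is of the moment at which its call begins: read the wrist's pose just before it. camera_model takes no time and is no camera call.
- ctrl.hand_in(): hands the job in, once; it reports no verdict.
The state is a dict: "t": time; "qpos": joint angles; "joint_velocities": joint speeds; "effort": joint torques, N m; "tool_pos": TCP position; "orientation": TCP orientation; "force": force on the tool from outside, world axes, zero at the start; "torque": the same for the moment, N m; "width": opening from 0.0 (shut) to 1.0 (fully open).
Only numpy, scipy, OpenCV 4.12 (cv2) and the standard library are available. Lean on these libraries where they do the work, as an engineer would, in place of code of your own. Each camera call takes 0.05 s, during which the arm holds its last target.

TASK

Set the small air flow valve for the pneumatic graver: turn its round black knob until the white index line stands at the set mark on the dial, while the lock ring is still loose. Then turn the steel lock ring with the three lugs, just below the knob, anticlockwise (seen from above) until it is firmly tight against the underside of the knob - but do not force it so hard that it drags the knob round and shifts the setting: the index line must still stand at the mark and the ring stay tight when you let go. Leave the graver, the loupe, the parts tin and the pliers lying beside it where they are.

Things in the scene. Friction and masses are not known exactly. Their poses are not given: they have to be found in the camera images.
- valve: Air flow valve screwed to the bench; does not move. Aluminium block 50 x 50 mm, up to 58 mm high, on a steel foot plate 84 x 96 x 8 mm. Origin: centre of the foot's underside, on the bench; z up. The vertical axis of block, lock ring, knob and dial runs through it. Front: its -x. Brass elbow at its +y side, steel hose coupling at its -y side, both below 42 mm.
- knob (a joint): Angle of the round fluted black knob, rad: 0 is the zero of the scale (index line at the front left), it grows clockwise seen from above. Knob 56 mm diameter, from 84 to 110.5 mm above the bench, free all round, turning about the valve's vertical axis. At the start it stands 1.2 to 2.6 rad short of the setting. Stiff: 0.45 N m turns it; it stays where left.
- set_mark (a joint): Angle of the set mark on the dial, rad, on the same scale as joint knob: equal values mean that the knob's index line stands at the set mark. It stays where it is. The dial is the white disc, 37 mm diameter, 113 mm above the bench, that fills the middle of the knob's top and does not turn; its big ticks are 0.471 rad apart.
- knob_index (a point): Inner end of the white index line on top of the knob, 19 mm from the axis, 112.5 mm above the bench.
- set_mark_tip (a point): Outer tip of the set mark, the dark steel pointer with a diamond-shaped head on the white dial, 19 mm from the axis, at the same height as the index point.
- jam (a joint): How far the lock ring is wound up against the underside of the knob, rad: 0 while it is loose, more than 0.05 when tight (reached with 0.18 N m, 4 N at a lug; 0.1 with 0.24 N m). It cannot be seen, only felt. It stays wound up when let go (up to 0.1).
- lock_ring: Steel lock ring under the knob, 42 mm diameter, 10 mm high, with three round lugs 8 mm thick, level, out to 54 mm from the axis, 120 degrees apart (one along its own x). Origin: centre of its underside, on the axis, 71 mm above the bench; lugs' centre lines 5 mm higher. Loose, it turns along with the knob. Anticlockwise from above it meets the knob after 0.7 to 1.6 rad, different each time.
- lug0 (a point): Point on the centre line of one lug of the lock ring, 46 mm from the axis. Pushed sideways here, the loose ring needs 1.2 N. When the ring meets the knob the resistance rises at once to 2.6 N and then climbs over about 0.1 rad; at 5 to 6 N it is firmly tight and stays so; from about 10 N it drags the knob along.
- lug1 (a point): Point on the centre line of a second lug, 46 mm from the axis.
- lug2 (a point): Point on the centre line of the third lug, 46 mm from the axis.
- graver: Graver with a wooden handle, 126 mm long, 26 mm high, lying on the bench; a bystander. Origin: under its middle.
- loupe_case: Black folding loupe, 66 x 40 x 12 mm, lying on the bench; a bystander. Origin: under its middle.
- tin: White round parts tin with its lid on, 42 mm diameter, 18 mm high; a bystander. Origin: centre of its underside.
- flat_pliers: Red-handled flat-nose pliers, 135 x 37 x 8 mm, lying on the bench; a bystander. Origin: under their middle.

How it is judged:
On the way, in this order (a step that is already met when the one before it is completed fails the run):
1. the knob's index line stands at the set mark (within 3 mm) while the lock ring is still loose (distance between knob_index and set_mark_tip below 0.003 m and value of joint jam below 0.03 rad), for 0.2 s.
2. the lock ring is tight against the knob (wound up by more than 0.05 rad, which takes 0.18 N m) (value of joint jam above 0.05 rad), for 0.2 s.
At the end, for the whole second after the job is handed in: The inner end of the knob's index line is within 3 mm (9 degrees) of the tip of the set mark and the lock ring is still wound up tight against the knob by more than 0.05 rad (which takes 0.18 N m, 4 N at a lug) (distance between knob_index and set_mark_tip below 0.003 m and value of joint jam above 0.05 rad); the robot touches nothing.
It fails at once if a bystander (graver, loupe, tin or pliers) is moved by more than 30 mm (distance of any of graver, loupe_case, tin, flat_pliers from where it was at the start of the episode above 0.03 m).
It also fails if it takes over 58 s, if anything falls off the work surface, if the arm or the gripper's body presses on something with over 40 N, if the wrist force passes 120 N, or if a joint passes its speed limit or range.

## Working session

There is one attempt and no reset: what is moved stays moved. The work goes in short steps, Python scripts to look and compute and a shell command to move; the robot and the scene stay as the last step left them, time stands still between calls to the robot, and variables do not carry over. Pictures are saved under pics/ and viewed, and the job is handed in when it is done.

```bash
ls; mkdir -p pics
python3 - <<'E'
from station import ctrl, viewer
import cv2
s=ctrl.read_state(); print({k:s[k] for k in ("t","tool_pos","orientation","width","force")})
for n in ("scene","top"):
    im=viewer.capture(n); cv2.imwrite(f"pics/{n}0.png",im[:,:,::-1]); print(n,viewer.camera_model(n))
print(viewer.camera_model("wrist"), ctrl.tcp_to_grasp)
E
```

```text
pics
{'t': 0.0, 'tool_pos': array([ 0.18614932, -0.62194991,  0.21748997]), 'orientation': array([-1.57083661,  0.00254251, -1.27993991]), 'width': 0.99862321000864, 'force': array([ 0.33819605, -0.85450713, -0.24624415])}
scene {'fx': 577.4176820327856, 'fy': 577.4176820327856, 'cx': 310.4521197311966, 'cy': 242.8625902447392, 'origin': array([-0.05757643, -0.51760726,  0.46039116]), 'orientation': array([-1.95701303, -0.02267445, -0.7886823 ])}
top {'fx': 557.4238998271768, 'fy': 557.4238998271768, 'cx': 318.66158553892234, 'cy': 242.0362249874195, 'origin': array([0.41953928, 0.08253864, 1.07315205]), 'orientation': array([-3.01511744, -0.02793926, -1.55246367])}
{'fx': 381.610919613639, 'fy': 381.610919613639, 'cx': 317.5549662423113, 'cy': 237.89382658818334, 'tool_from_camera': array([[ 9.99999402e-01, -4.34093477e-04, -1.00345663e-03,
         8.39037549e-04],
       [ 8.46516270e-04, -2.73439029e-01,  9.61888965e-01,
        -1.65961203e-01],
       [-6.91933932e-04, -9.61889240e-01, -2.73438498e-01,
         7.52704622e-02],
       [ 0.00000000e+00,  0.00000000e+00,  0.00000000e+00,
         1.00000000e+00]])} 0.0188
```

View pics/scene0.png

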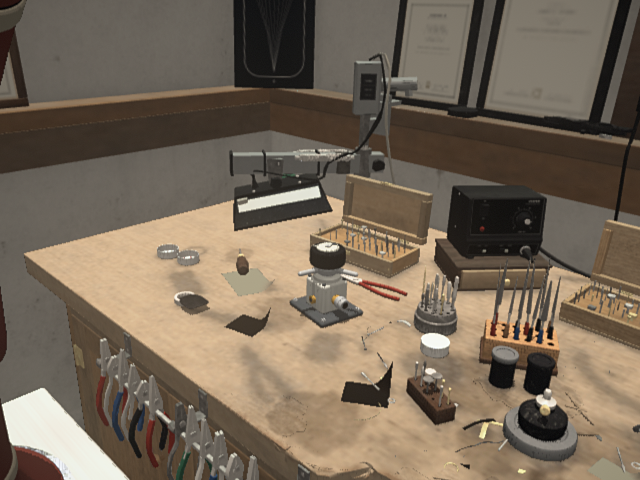

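View pics/top0.png

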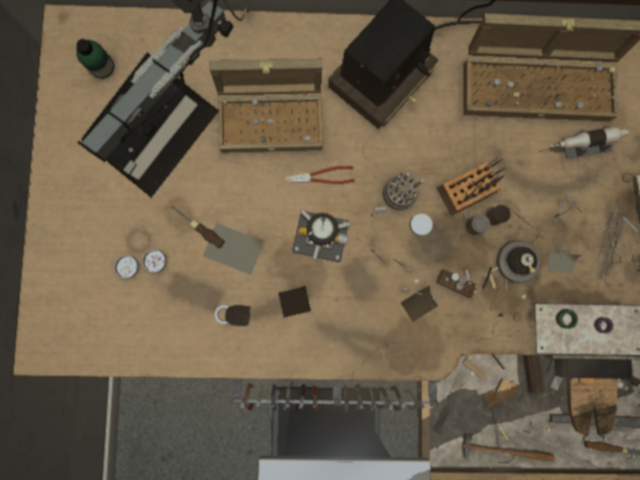

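The top view shows the valve at about pixel (322,230), with the dial in the middle of the knob. I'll enlarge it and ray-cast.

```bash
cat > h.py <<'E'
import numpy as np, cv2
from scipy.spatial.transform import Rotation as R
from station import ctrl, viewer
def cam(name,st=None):
    m=viewer.camera_model(name)
    K=np.array([[m["fx"],0,m["cx"]],[0,m["fy"],m["cy"]],[0,0,1]])
    if name=="wrist":
        st=st or ctrl.read_state()
        T=np.eye(4);T[:3,:3]=R.from_euler("xyz",st["orientation"]).as_matrix();T[:3,3]=st["tool_pos"]
        T=T@np.array(m["tool_from_camera"]);return K,T[:3,:3],T[:3,3]
    return K,R.from_euler("xyz",m["orientation"]).as_matrix(),np.array(m["origin"])
def ray(c,uv,z):
    K,Rm,o=c; d=Rm@np.linalg.inv(K)@np.array([uv[0],uv[1],1.]); return o+d*(z-o[2])/d[2]
def proj(c,p):
    K,Rm,o=c; q=K@(Rm.T@(np.asarray(p,float)-o)); return q[:2]/q[2]
E
python3 - <<'E'
from h import *
im=cv2.imread("pics/top0.png"); c=cam("top")
cr=im[190:280,270:370]; cv2.imwrite("pics/topcrop.png",cv2.resize(cr,None,fx=6,fy=6,interpolation=cv2.INTER_CUBIC))
im2=cv2.imread("pics/scene0.png"); cv2.imwrite("pics/scenecrop.png",cv2.resize(im2[220:340,270:420],None,fx=5,fy=5,interpolation=cv2.INTER_CUBIC))
print(ray(c,(322,229),.113))
for n,p,z in [("pliers",(320,176),.01),("tin",(421,224),.018),("graver",(195,225),.02),("loupe",(235,315),.01),("footTL",(304,212),.008),("footBR",(343,260),.008),("footBL",(293,252),.008),("TR",(350,215),.008)]: print(n,ray(c,p,z))
E
```

```text
[0.56516748 0.05255081 0.113     ]
pliers [0.68533493 0.05508025 0.01      ]
tin [ 0.59361897 -0.14105688  0.018     ]
graver [0.58151268 0.29125661 0.02      ]
loupe [0.41329688 0.21041786 0.01      ]
footTL [0.61362527 0.08476708 0.008     ]
footBR [0.5217881  0.00784926 0.008     ]
footBL [0.5351921  0.10418791 0.008     ]
TR [ 0.60980491 -0.00463958  0.008     ]
```

View pics/topcrop.png

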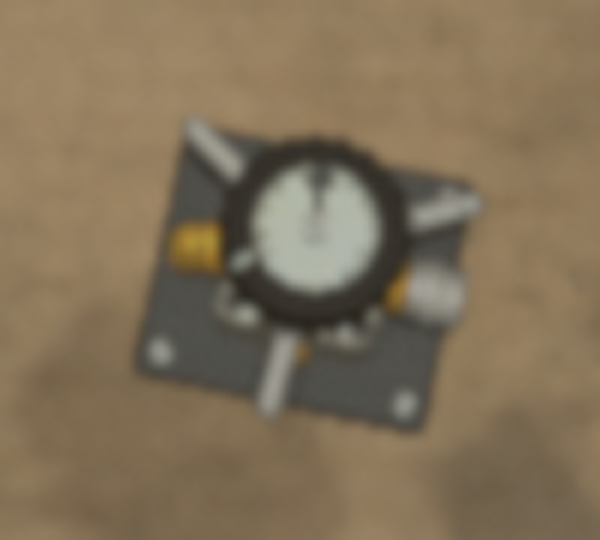

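View pics/scenecrop.png

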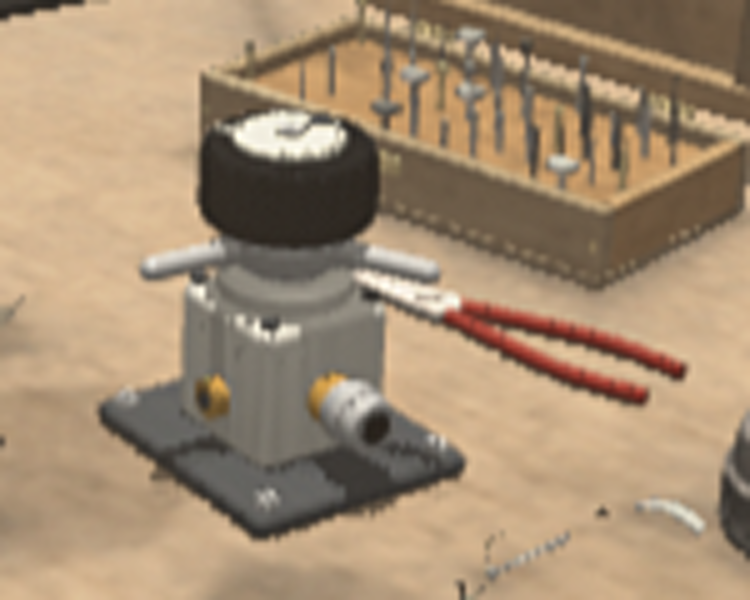

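Seen from above, image up is +x and left is +y. The index line is at about 115° in world angle and the set mark at about 0°. I therefore expect a clockwise turn of about 2 rad. Next I move over the valve for a close view.

```bash
python3 -m pendant '[[[40,70,40],[0,0,10],1],[[90,150,60],[0,0,20],1],[[120,210,60],[0,0,30],1],[[150,260,60],[0,0,40],1],[[180,310,60],[0,0,50],1],[[210,360,60],[0,0,60],1],[[235,410,60],[0,0,70],1],[[260,460,60],[0,0,80],1],[[290,510,60],[0,0,90],1],[[310,560,50],[0,0,100],1]]' 50; python3 -m pendant '[[[35,57,-25],[0,0,10],1],[[70,113,-40],[0,0,20],1],[[70,113,-45],[0,0,30],1],[[70,113,-45],[0,0,38],1],[[70,113,-45],[0,0,38],1],[[70,113,-45],[0,0,38],1]]'
cat > look.py <<'E'
from h import *
import sys
s=ctrl.read_state(); im=viewer.capture("wrist")[:,:,::-1].copy(); n=sys.argv[1]
cv2.imwrite(f"pics/{n}.png",im); np.save(f"pics/{n}.npy",np.r_[s["tool_pos"],s["orientation"]])
print(s["t"],s["tool_pos"],s["orientation"],s["qpos"],s["force"],s["torque"])
E
python3 look.py w1
```

```text
t: 1.35
tool_pos: [0.4868, -0.0841, 0.2717]
orientation: [-1.572, -0.001, 0.47]
force: [1.1, -0.2, 0.2]
width: 1.0
t: 2.1
tool_pos: [0.5557, 0.0269, 0.2264]
orientation: [-1.571, 0.0, 1.126]
force: [0.5, 0.2, 0.7]
width: 1.0
2.1 [0.55567219 0.02691444 0.22642336] [-1.57066360e+00  4.51011243e-04  1.12573447e+00] [ 0.37715473  0.55073826 -0.73801902  1.67448874  0.41137171  1.07823416
  0.63998796] [0.5307832  0.20779552 0.66721662] [ 0.00341068 -0.13466095 -0.02026168]
```

View pics/w1.png

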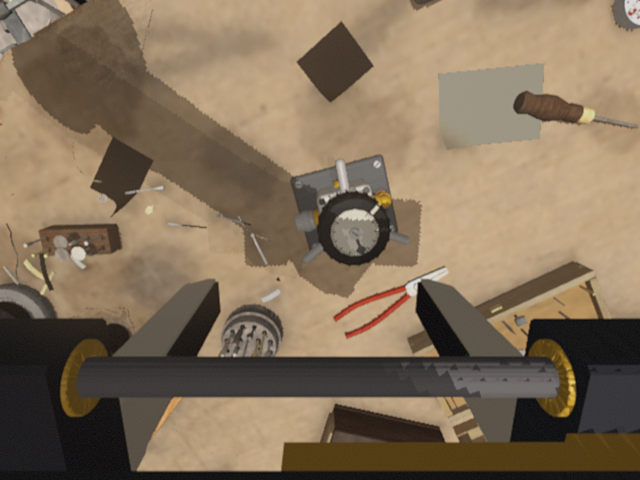

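The wrist view shows the knob at about (353,229), the index line at upper right near (375,207), and the set mark at lower left on the dial.

```bash
cat > meas.py <<'E'
from h import *
import sys
n=sys.argv[1]; im=cv2.imread(f"pics/{n}.png"); p=np.load(f"pics/{n}.npy")
c=cam("wrist",{"tool_pos":p[:3],"orientation":p[3:]})
C0=np.array([float(v) for v in sys.argv[2:4]]) if len(sys.argv)>3 else np.array([.567,.051])
# rectify the dial plane: 4 px/mm top-down (up=+x, left=+y)
S=7;N=500
def w(i,j): return [C0[0]-(j-N/2)/S/1000, C0[1]-(i-N/2)/S/1000, .1128]
src=np.float32([proj(c,w(i,j)) for i,j in ((0,0),(N,0),(N,N),(0,N))])
H=cv2.getPerspectiveTransform(src,np.float32([[0,0],[N,0],[N,N],[0,N]]))
r=cv2.warpPerspective(im,H,(N,N),flags=cv2.INTER_CUBIC)
hsv=cv2.cvtColor(r,cv2.COLOR_BGR2HSV)
m=((hsv[...,2]>110)&(hsv[...,1]<70)).astype(np.uint8)*255
m=cv2.morphologyEx(m,cv2.MORPH_OPEN,np.ones((5,5)))
m=cv2.morphologyEx(m,cv2.MORPH_CLOSE,np.ones((25,25)))
m=cv2.morphologyEx(m,cv2.MORPH_OPEN,cv2.getStructuringElement(cv2.MORPH_ELLIPSE,(91,91)))
cs,_=cv2.findContours(m,cv2.RETR_EXTERNAL,cv2.CHAIN_APPROX_NONE)
for q in cs:
    (x,y),rad=cv2.minEnclosingCircle(q); print("disc world",np.round(w(x,y)[:2],4),"rad mm",rad/S,"area rad",np.sqrt(cv2.contourArea(q)/np.pi)/S)
    M=cv2.moments(q);print(" centroid",np.round(w(M["m10"]/M["m00"],M["m01"]/M["m00"])[:2],4))
for a in range(0,N,50): cv2.circle(r,(a,N//2),1,(0,0,255),-1);cv2.circle(r,(N//2,a),1,(0,0,255),-1)
cv2.imwrite(f"pics/{n}_r.png",r)
E
python3 meas.py w1
```

```text
disc world [0.5374 0.0741] rad mm 13.994364057268415 area rad 8.591022570906164
 centroid [0.5364 0.0758]
disc world [0.5658 0.0522] rad mm 18.261973789760045 area rad 17.18648696151259
 centroid [0.5648 0.0519]
```

View pics/w1_r.png

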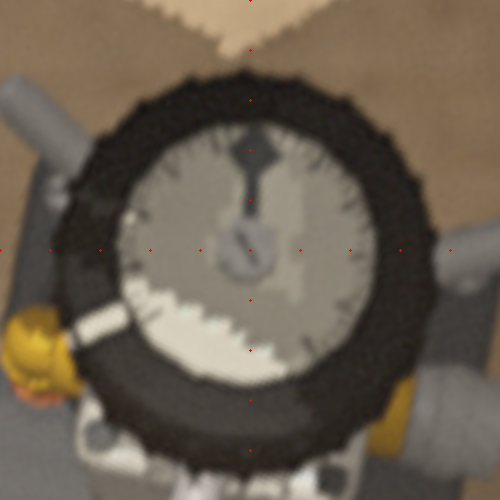

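Dial centre from the picture is (0.5666, 0.0514), which agrees with the top camera. The index is at 116° and the mark at −4°, so I need about 120° clockwise. Next I centre over the valve and descend.

```bash
python3 -m pendant '[[[11,24.5,-40],[0,0,0],1],[[11,24.5,-90],[0,0,0],1],[[11,24.5,-110],[0,0,0],1],[[11,24.5,-110],[0,0,0],1],[[11,24.5,-110],[0,0,0],1]]' 50; python3 look.py w2
```

```text
t: 2.78
tool_pos: [0.5677, 0.0521, 0.1178]
orientation: [-1.573, -0.001, 1.128]
force: [0.2, 0.4, -0.1]
width: 1.003
2.775 [0.56769345 0.052076   0.11777775] [-1.57272117e+00 -1.26190033e-03  1.12770512e+00] [ 0.27229206  0.68961844 -0.65467043  1.76646176  0.53310321  0.86766093
  0.50178433] [ 0.21096292  0.38772469 -0.11362129] [-0.02431282 -0.12603536 -0.03593705]
```

View pics/w2.png

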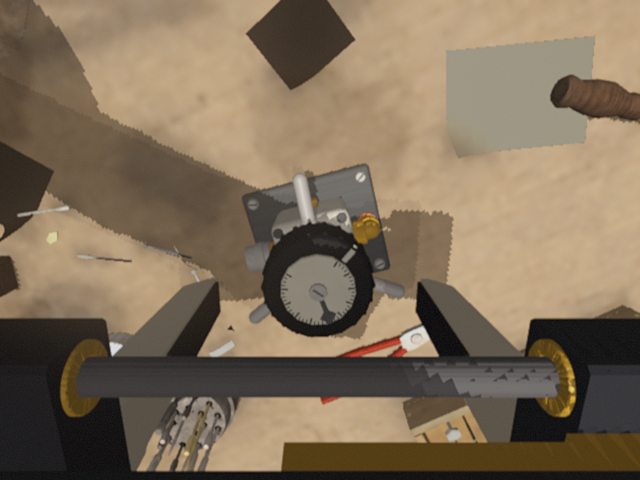

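```bash
python3 meas.py w2 .567 .0515
```

```text
disc world [0.5319 0.0747] rad mm 7.797515324183872 area rad 5.496676696600894
 centroid [0.5348 0.0748]
disc world [0.5657 0.0517] rad mm 17.957223074776785 area rad 17.027186769762075
 centroid [0.5651 0.0518]
```

View pics/w2_r.png

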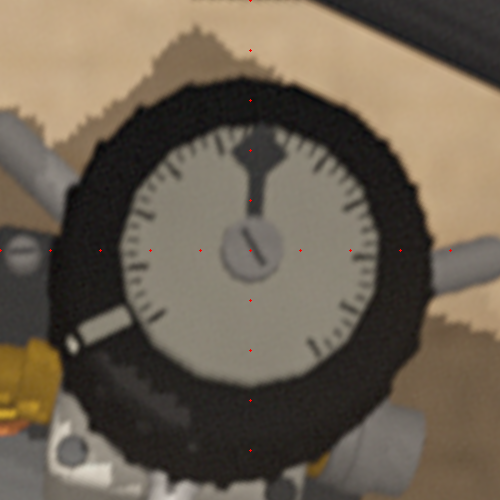

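```bash
python3 -m pendant '[[[-1,-0.5,-15],[0,0,0],1],[[-1,-0.5,-29],[0,0,0],1],[[-1,-0.5,-29],[0,0,0],1],[[-1,-0.5,-29],[0,0,0],0.4],[[-1,-0.5,-29],[0,0,0],0.4],[[-1,-0.5,-29],[0,0,0],0.4],[[-1,-0.5,-29],[0,0,0],0.4],[[-1,-0.5,-29],[0,0,0],0.4]]' 50; python3 look.py w3
```

```text
t: 3.82
tool_pos: [0.5666, 0.0528, 0.0878]
orientation: [-1.571, -0.003, 1.129]
force: [1.8, 2.8, -2.3]
width: 0.592
3.825 [0.56657443 0.05278132 0.08778743] [-1.57146655 -0.00296013  1.12861444] [ 0.25498666  0.72635545 -0.62729107  1.7946617   0.56792688  0.8060084
  0.47194355] [ 1.75120285  2.77268641 -2.2885659 ] [ 0.50827684 -0.49663099 -0.17273537]
```

Gripped at 55 mm. Now I turn it clockwise.

```bash
python3 -m pendant '[[[0,0,0],[0,0,-10],0.4],[[0,0,0],[0,0,-20],0.4],[[0,0,0],[0,0,-30],0.4],[[0,0,0],[0,0,-40],0.4],[[0,0,0],[0,0,-50],0.4],[[0,0,0],[0,0,-60],0.4],[[0,0,0],[0,0,-60],0.4]]' 50; python3 look.py w4
```

```text
t: 4.75
tool_pos: [0.5673, 0.0532, 0.0878]
orientation: [-1.568, -0.003, 0.082]
force: [4.2, 4.2, -2.8]
width: 0.59
4.75 [0.56729361 0.05321849 0.08779403] [-1.56849369 -0.00347305  0.08201098] [ 0.0827732   0.67015465 -0.33824742  1.7993206   0.31437793  0.72136564
 -0.34292322] [ 4.21643143  4.21247744 -2.80480798] [ 0.74691029 -0.73268455 -0.50599459]
```

View pics/w4.png

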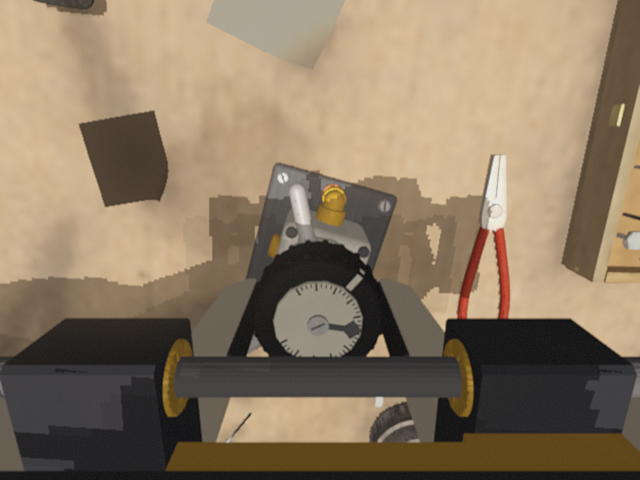

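The knob follows: the index at (355,284) keeps its place relative to the jaws, and a lug has turned along with it. I'll finish the turn.

```bash
python3 -m pendant '[[[0,0,0],[0,0,-10],0.4],[[0,0,0],[0,0,-20],0.4],[[0,0,0],[0,0,-30],0.4],[[0,0,0],[0,0,-40],0.4],[[0,0,0],[0,0,-50],0.4],[[0,0,0],[0,0,-59],0.4],[[0,0,0],[0,0,-59],0.4],[[0,0,0],[0,0,-59],0.4]]' 50; python3 look.py w5; python3 meas.py w5 .5665 .0515
```

```text
t: 5.8
tool_pos: [0.5681, 0.0529, 0.0878]
orientation: [-1.565, -0.001, -0.948]
force: [5.1, 3.5, -3.7]
width: 0.592
5.8 [0.56806445 0.05285822 0.08779159] [-1.56545815e+00 -5.35904039e-04 -9.47621777e-01] [-0.10054968  0.64896733 -0.04615372  1.80460374  0.04094556  0.6839728
 -1.11655969] [ 5.07618107  3.49439813 -3.6631686 ] [ 0.65045187 -1.10640047 -0.43838172]
disc world [0.5673 0.052 ] rad mm 18.140367780412948 area rad 16.778434426042107
 centroid [0.5664 0.0525]
```

View pics/w5_r.png

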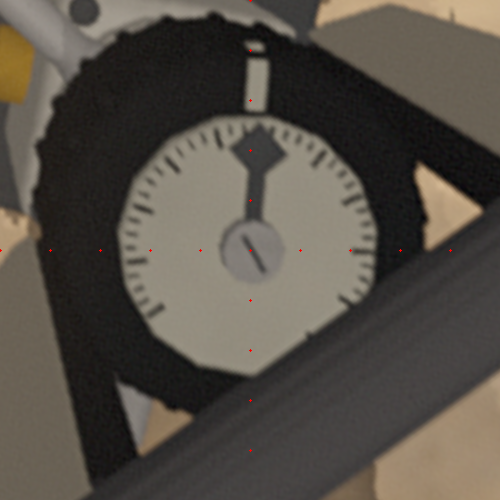

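The index is about 2° short of the mark. Later friction can only pull it anticlockwise, so I add a little more clockwise, then release, rise and check.

```bash
python3 -m pendant '[[[0,0,0],[0,0,-4],0.4],[[0,0,0],[0,0,-4],0.4],[[0,0,0],[0,0,-4],1],[[0,0,0],[0,0,-4],1],[[0,0,0],[0,0,-4],1],[[0,0,0],[0,0,-4],1],[[0,0,20],[0,0,-4],1],[[0,0,45],[0,0,-4],1],[[0,0,60],[0,0,-4],1],[[0,0,60],[0,0,-4],1]]' 50; python3 look.py w6; python3 meas.py w6 .5665 .0515
```

```text
t: 7.1
tool_pos: [0.5665, 0.0514, 0.1485]
orientation: [-1.569, -0.001, -1.018]
force: [0.2, -0.3, -1.0]
width: 1.001
7.1 [0.56645185 0.05144244 0.14852817] [-1.56864547e+00 -9.94441644e-04 -1.01814249e+00] [-0.1123007   0.56537367 -0.02589836  1.7527822   0.01899952  0.82130891
 -1.16522341] [ 0.21371978 -0.27787163 -1.0067873 ] [ 0.01658097  0.00783312 -0.036844  ]
disc world [0.5669 0.0518] rad mm 17.84766169956752 area rad 16.79043243150156
 centroid [0.5657 0.0519]
disc world [0.6018 0.0737] rad mm 8.938865661621094 area rad 5.834630881328322
 centroid [0.599  0.0738]
```

View pics/w6_r.png

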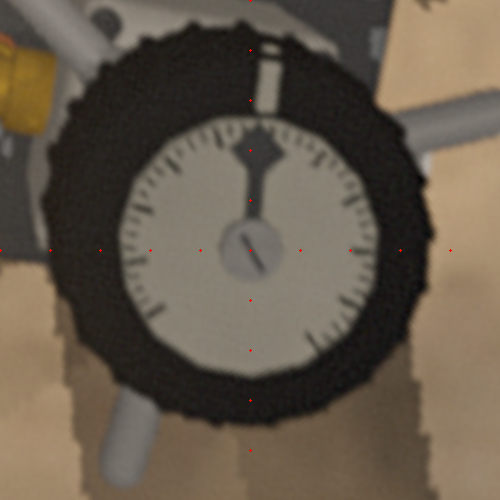

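View pics/w6.png

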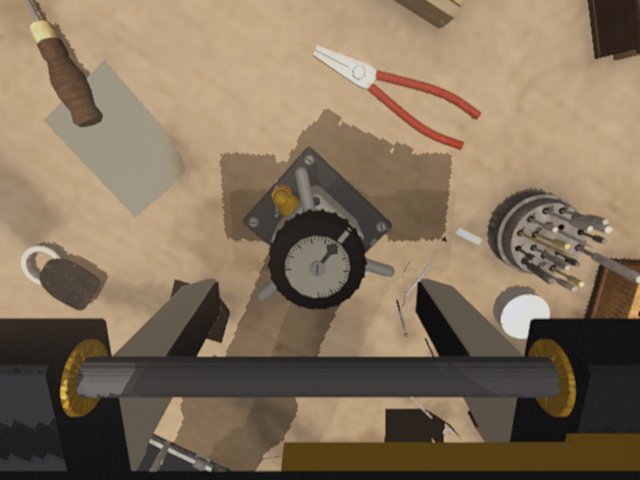

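The index now stands about 2° clockwise of the mark (0.7 mm), with the knob free. Next I measure the lug tips at (268,292), (387,270) and (302,173).

```bash
python3 - <<'E'
from h import *
p=np.load("pics/w6.npy"); c=cam("wrist",{"tool_pos":p[:3],"orientation":p[3:]})
C=np.array([.5665,.0515])
for uv in [(263,296),(390,271),(301,170),(380,267),(304,190)]:
    q=ray(c,uv,.076)[:2]-C; print(uv,np.round(q*1000,1),np.hypot(*q)*1000,np.degrees(np.arctan2(q[1],q[0])))
E
python3 - <<'E'
import cv2
im=cv2.imread("pics/w6.png");cv2.imwrite("pics/w6c.png",cv2.resize(im[150:320,220:420],None,fx=4,fy=4,interpolation=cv2.INTER_CUBIC))
E
```

```text
(263, 296) [-47.7  13.5] 49.62500659365488 164.17195375532214
(390, 271) [ 12.4 -49.6] 51.12634248736067 -76.01299238183547
(301, 170) [38.4 35.1] 51.98779453844247 42.45712344612743
(380, 267) [ 11.2 -42.3] 43.80669604864433 -75.17589559998882
(304, 190) [28.7 27.1] 39.47099293231058 43.368647720750396
```

View pics/w6c.png

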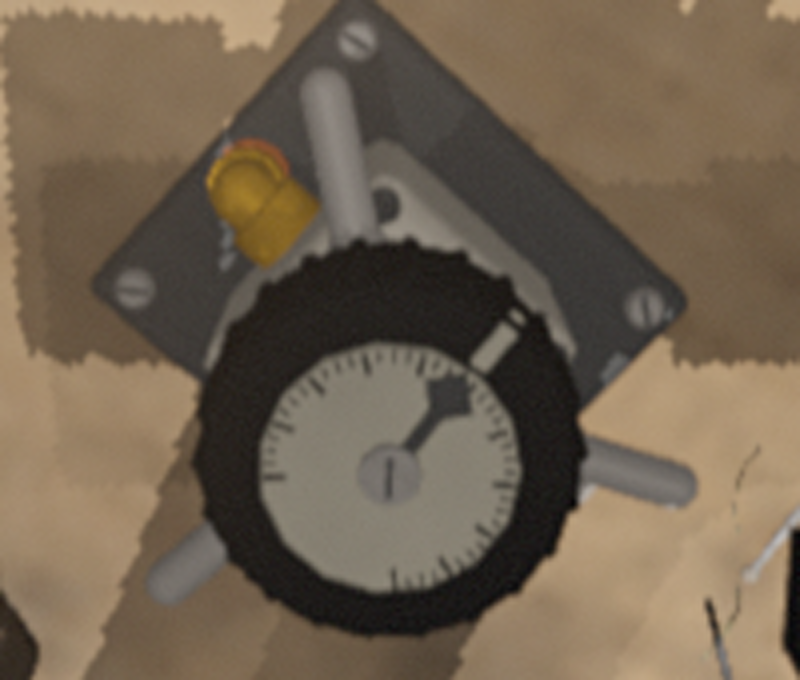

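Lugs are at 43.5°, 163.8° and −76°, all consistent with 120° spacing. I'll straddle the front lug at 164° with half-shut jaws aligned tangentially, and push it anticlockwise along the arc.

```bash
python3 -m pendant '[[[-12,4,0],[0,0,-10],0.26],[[-25,7,0],[0,0,-20],0.26],[[-38,10,0],[0,0,-30],0.26],[[-45,13,0],[0,0,-40],0.26],[[-45,13,0],[0,0,-48],0.26],[[-45,13,-30],[0,0,-48],0.26],[[-45,13,-30],[0,0,-48],0.26],[[-45,13,-30],[0,0,-48],0.26]]' 20; python3 look.py w7
```

```text
t: 8.15
tool_pos: [0.5208, 0.0643, 0.1175]
orientation: [-1.571, -0.0, -1.856]
force: [-0.4, 0.4, -0.3]
width: 0.264
8.15 [0.52079227 0.06431152 0.11749736] [-1.57122874e+00 -2.99262782e-04 -1.85597511e+00] [-0.29907177  0.55931864  0.20154686  1.90741579 -0.1672057   0.69142239
 -1.85421307] [-0.41427479  0.44686756 -0.3084243 ] [0.05304449 0.04030884 0.00727445]
```

View pics/w7.png

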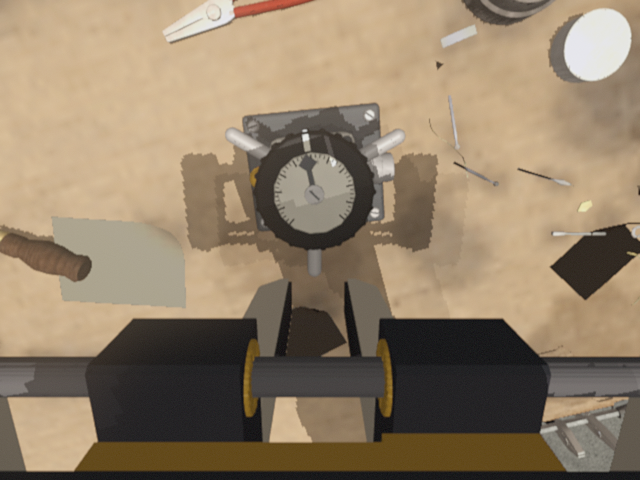

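The front lug at (315,262) lines up between the jaws (columns 290 to 345), and the dial stays in view. I descend.

```bash
python3 -m pendant '[[[0,0,-25],[0,0,0],0.26],[[0,0,-50],[0,0,0],0.26],[[0,0,-50],[0,0,0],0.26],[[0,0,-50],[0,0,0],0.26]]' 20; python3 look.py w8
python3 - <<'E'
from math import *
C=(566.5,51.5)
s=(cos(radians(164)),sin(radians(164)))
for a in range(4,113,4): print(a, round(47*(cos(radians(164+a))-s[0]),1), round(47*(sin(radians(164+a))-s[1]),1))
E
```

```text
t: 8.7
tool_pos: [0.5217, 0.0644, 0.0686]
orientation: [-1.569, 0.001, -1.856]
force: [0.3, -1.0, -0.5]
width: 0.26
8.7 [0.52174528 0.06440293 0.06863059] [-1.56884599e+00  8.98727102e-04 -1.85612459e+00] [-0.27989166  0.63530006  0.17545664  1.94619088 -0.19205434  0.57374261
 -1.83262089] [ 0.29648126 -0.96839495 -0.46438457] [ 0.09851426  0.00740649 -0.01490119]
4 -0.8 -3.2
8 -1.4 -6.4
12 -1.7 -9.7
16 -1.8 -13.0
20 -1.7 -16.2
24 -1.4 -19.5
28 -0.8 -22.7
32 0.0 -25.9
36 1.0 -29.0
40 2.2 -32.1
44 3.7 -35.0
48 5.3 -37.9
52 7.2 -40.6
56 9.2 -43.2
60 11.4 -45.6
64 13.7 -47.9
68 16.2 -50.0
72 18.9 -51.9
76 21.7 -53.7
80 24.6 -55.2
84 27.6 -56.5
88 30.7 -57.7
92 33.8 -58.6
96 37.0 -59.2
100 40.3 -59.7
104 43.5 -59.9
108 46.8 -59.9
112 50.1 -59.7
```

View pics/w8.png

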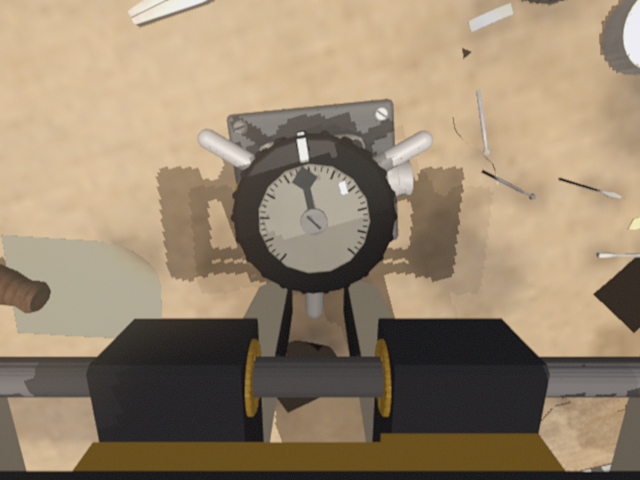

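```bash
python3 -m pendant '[[[-1.4,-6.4,0],[0,0,8],0.26],[[-1.8,-13,0],[0,0,16],0.26],[[-1.4,-19.5,0],[0,0,24],0.26],[[0,-25.9,0],[0,0,32],0.26],[[2.2,-32.1,0],[0,0,40],0.26],[[2.2,-32.1,0],[0,0,40],0.26]]' 20; python3 look.py w9
```

```text
t: 9.5
tool_pos: [0.5239, 0.0318, 0.0686]
orientation: [-1.569, -0.001, -1.16]
force: [-0.2, -0.1, 0.3]
width: 0.26
9.5 [0.52392128 0.03181858 0.06862463] [-1.56850478e+00 -7.05062711e-04 -1.16045563e+00] [-0.08284168  0.62800891 -0.02937753  1.94436369  0.03210018  0.56726084
 -1.29410496] [-0.24239503 -0.0833674   0.28483739] [-0.04595246  0.0013129  -0.01625606]
```

View pics/w9.png

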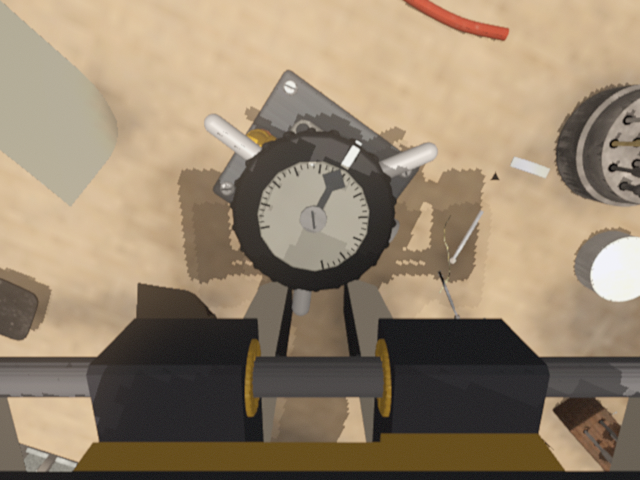

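The lug is being pushed by the left jaw, the knob is unmoved and the ring has turned about 30°. I continue in small steps and watch the force.

```bash
cat > f.py <<'E'
from h import *
import sys
s=ctrl.read_state(); d=s["tool_pos"][:2]-[.5665,.0515]; r=np.hypot(*d); u=d/r; t=np.array([-u[1],u[0]]); F=s["force"][:2]
print("t%.2f r%.1f th%.1f yaw%.1f  Ftan%.2f Frad%.2f  Mz%.3f"%(s["t"],r*1e3,np.degrees(np.arctan2(d[1],d[0])),np.degrees(s["orientation"][2]),F@t,F@u,s["torque"][2]))
E
python3 -m pendant '[[[1.5,-2.9,0],[0,0,4],0.26],[[3.1,-5.8,0],[0,0,8],0.26]]'|grep -v or; python3 f.py;python3 -m pendant '[[[1.9,-2.7,0],[0,0,4],0.26],[[3.9,-5.3,0],[0,0,8],0.26]]'>/dev/null; python3 f.py
```

```text
t: 9.8
tool_pos: [0.5262, 0.0274, 0.0681]
width: 0.261
t9.80 r46.9 th-149.1 yaw-58.3  Ftan-0.69 Frad-0.75  Mz-0.005
t10.05 r46.9 th-141.1 yaw-50.3  Ftan-0.60 Frad-1.14  Mz-0.017
```

```bash
python3 -m pendant '[[[2.2,-2.4,0],[0,0,4],0.26],[[2.2,-2.4,0],[0,0,4],0.26]]'>/dev/null; python3 f.py;python3 -m pendant '[[[2.3,-2.3,0],[0,0,4],0.26],[[2.3,-2.3,0],[0,0,4],0.26]]'>/dev/null; python3 f.py; python3 -m pendant '[[[2.5,-2.1,0],[0,0,4],0.26],[[2.5,-2.1,0],[0,0,4],0.26]]' >/dev/null; python3 f.py
```

```text
t10.30 r47.1 th-136.4 yaw-46.5  Ftan-1.07 Frad0.53  Mz-0.066
t10.55 r46.9 th-133.7 yaw-42.4  Ftan-2.24 Frad-0.87  Mz0.020
t10.80 r46.8 th-130.2 yaw-38.4  Ftan-3.99 Frad-1.55  Mz-0.054
```

The force is climbing, so the ring has met the knob. I continue in 2° steps.

```bash
python3 -m pendant '[[[1.3,-1,0],[0,0,2],0.26],[[1.3,-1,0],[0,0,2],0.26]]'>/dev/null; python3 f.py;python3 -m pendant '[[[1.4,-0.9,0],[0,0,2],0.26],[[1.4,-0.9,0],[0,0,2],0.26]]'>/dev/null; python3 f.py; python3 look.py w10; python3 meas.py w10 .5665 .0515
```

```text
t11.05 r46.8 th-127.9 yaw-36.3  Ftan-5.06 Frad-1.97  Mz-0.058
t11.30 r46.8 th-126.2 yaw-34.3  Ftan-5.59 Frad-2.89  Mz-0.087
11.3 [0.53890061 0.01376171 0.06744003] [-1.57053929  0.00211065 -0.59868012] [ 0.06150221  0.65328611 -0.19447786  1.89891579  0.20382329  0.60980788
 -0.86034724] [-2.80264806  5.63275084  2.47214712] [ 1.1207823   0.59644101 -0.08681876]
disc world [0.5316 0.036 ] rad mm 6.673904963902065 area rad 4.761114489315945
 centroid [0.5338 0.0361]
disc world [0.5629 0.0853] rad mm 7.392828805106027 area rad 5.808407688464947
 centroid [0.5628 0.0834]
disc world [0.5669 0.0518] rad mm 18.325123378208705 area rad 17.452416234355447
 centroid [0.5659 0.0521]
disc world [0.5909 0.0777] rad mm 8.163209097726005 area rad 7.637533022724759
 centroid [0.5911 0.0779]
```

View pics/w10_r.png

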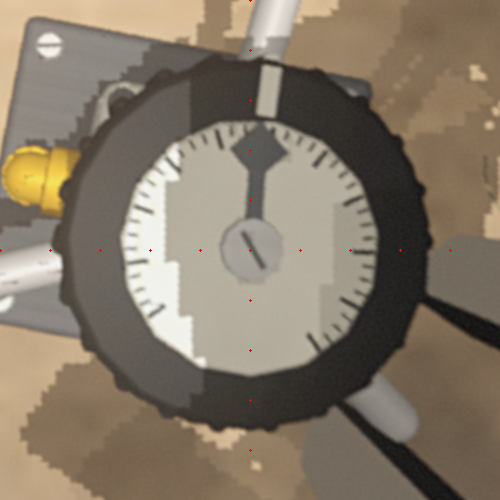

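The index is unmoved at about −6°, and the tangential force is 5.6 N. I'll go a bit further, to about 7 N, for margin.

```bash
python3 -m pendant '[[[1.4,-0.9,0],[0,0,2],0.26],[[1.4,-0.9,0],[0,0,2],0.26],[[1.4,-0.9,0],[0,0,2],0.26]]'>/dev/null; python3 f.py; python3 -m pendant '[[[0.7,-0.4,0],[0,0,1],0.26],[[0.7,-0.4,0],[0,0,1],0.26],[[0.7,-0.4,0],[0,0,1],0.26]]'>/dev/null; python3 f.py
```

```text
t11.72 r46.6 th-124.7 yaw-32.3  Ftan-5.17 Frad-2.19  Mz-0.023
t12.10 r46.6 th-124.2 yaw-31.3  Ftan-5.73 Frad-2.14  Mz-0.108
```

```bash
for i in 1 2; do python3 -m pendant '[[[0,0,0],[0,0,0],0.26]]'>/dev/null; python3 f.py; done; python3 look.py w11; python3 meas.py w11 .5665 .0515 >/dev/null
```

```text
t12.22 r46.6 th-124.2 yaw-31.3  Ftan-6.02 Frad-1.89  Mz-0.024
t12.35 r46.5 th-124.1 yaw-31.3  Ftan-5.04 Frad-2.33  Mz-0.112
12.35 [0.54039044 0.0129797  0.06737376] [-1.57063613  0.00327235 -0.54615694] [ 0.07336537  0.65659175 -0.21019541  1.89354742  0.21858643  0.6160425
 -0.81987197] [-2.86520672  4.75986072  2.21858327] [ 1.22167237  0.80807457 -0.11233931]
```

View pics/w11_r.png

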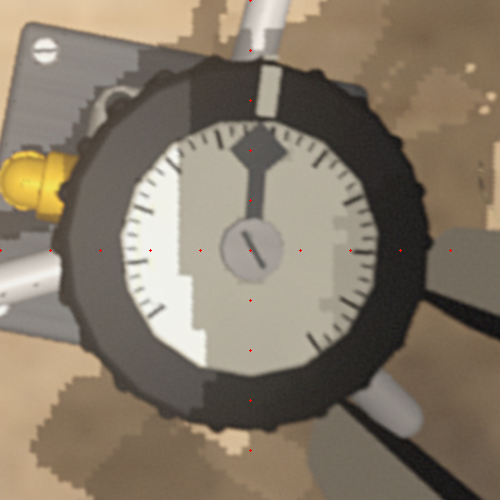

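View pics/w11.png

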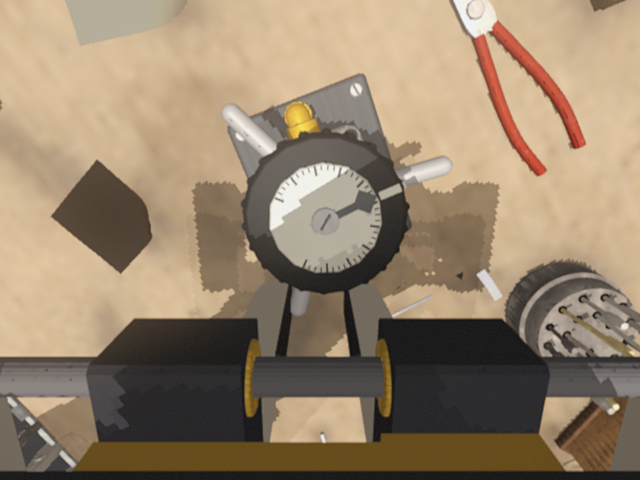

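The knob is still unmoved and the ring is resisting at about 5.5 N. That is roughly 0.25 N m, against the 0.18 needed. I'll add one small push for margin.

```bash
python3 -m pendant '[[[0.9,-0.8,0],[0,0,1],0.26],[[0.9,-0.8,0],[0,0,1],0.26],[[0.9,-0.8,0],[0,0,1],0.26]]'>/dev/null; python3 f.py; python3 -m pendant '[[[0.9,-0.8,0],[0,0,1],0.26],[[0.9,-0.8,0],[0,0,1],0.26],[[0.9,-0.8,0],[0,0,1],0.26]]'>/dev/null; python3 f.py;python3 -m pendant '[[[0,0,0],[0,0,0],0.26]]'>/dev/null; python3 f.py; python3 look.py w12; python3 meas.py w12 .5665 .0515 >/dev/null
```

```text
t12.78 r46.6 th-123.0 yaw-30.3  Ftan-6.82 Frad-2.67  Mz-0.005
t13.15 r46.6 th-121.9 yaw-29.3  Ftan-6.52 Frad-3.20  Mz-0.011
t13.28 r46.6 th-121.9 yaw-29.3  Ftan-6.49 Frad-3.83  Mz0.012
13.275 [0.54189769 0.01191655 0.06732832] [-1.57026232  0.00406726 -0.5109476 ] [ 0.08276783  0.65939027 -0.22121488  1.88870321  0.22836035  0.62087005
 -0.79133665] [-3.49206059  6.67907613  2.66317228] [1.38137811 0.87258533 0.01182573]
```

View pics/w12_r.png

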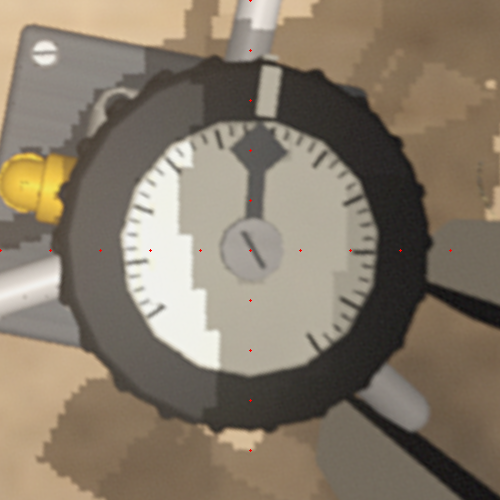

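About 7 N at the lug, with the index still at the mark. I back the jaw off the lug to mid-gap, then rise.

```bash
python3 -m pendant '[[[-4,3.8,0],[0,0,0],0.26],[[-8,7.4,0],[0,0,0],0.26],[[-8,7.4,0],[0,0,0],0.26]]'; python3 look.py w13
```

```text
t: 13.7
tool_pos: [0.536, 0.0159, 0.0676]
orientation: [-1.572, -0.002, -0.513]
force: [0.1, -0.1, -1.2]
width: 0.263
13.7 [0.53601067 0.01592969 0.06762726] [-1.57155069 -0.00164827 -0.51260936] [ 0.06878229  0.65063149 -0.21458019  1.90853718  0.23147713  0.60523969
 -0.80687161] [ 0.06394    -0.05359999 -1.20781333] [-0.00075708 -0.0845093  -0.01752804]
```

View pics/w13.png

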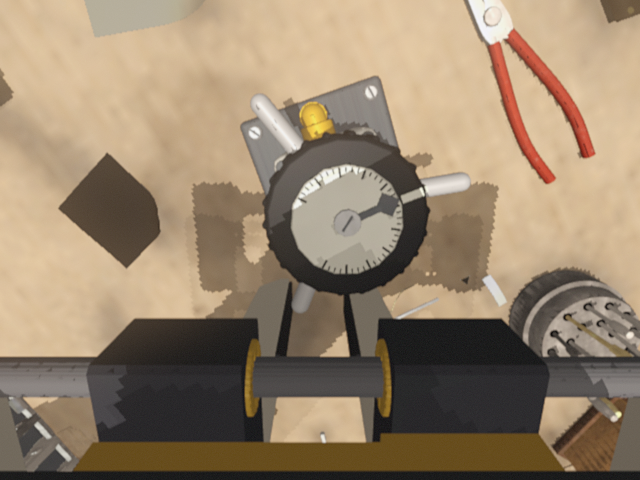

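The force is zero, but the lug at (303,298) still lies near the left jaw. I open the jaws a little more and then rise.

```bash
python3 -m pendant '[[[0,0,0],[0,0,0],0.42],[[0,0,0],[0,0,0],0.42],[[0,0,25],[0,0,0],0.42],[[0,0,60],[0,0,0],0.42],[[0,0,90],[0,0,0],0.42],[[0,0,90],[0,0,0],0.42]]'; python3 look.py w14;  python3 meas.py w14 .5665 .0515 >/dev/null
```

```text
t: 14.5
tool_pos: [0.5374, 0.017, 0.1597]
orientation: [-1.568, -0.005, -0.512]
force: [-1.0, 0.3, -0.6]
width: 0.421
14.5 [0.53741519 0.01702508 0.15965049] [-1.56780985 -0.00483207 -0.51243969] [ 0.1031128   0.51937876 -0.26248783  1.82448324  0.17859554  0.81491257
 -0.76093727] [-0.95589616  0.31429823 -0.57372243] [-0.0462484  -0.0470009  -0.04571625]
```

View pics/w14_r.png

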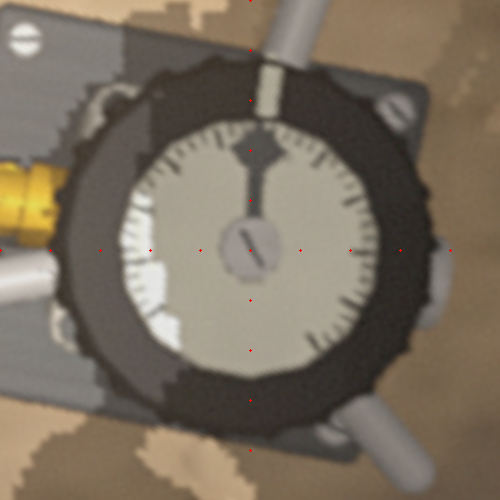

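View pics/w14.png

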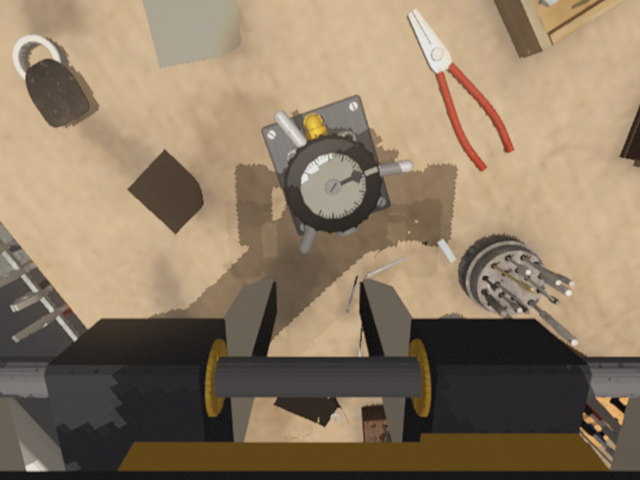

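Run:
```python
from h import *
for n,uvs in (("w11",[(229,110),(446,166)]),("w13",[(259,101),(464,181)]),("w14",[(282,117),(408,165),(305,248)])):
    p=np.load(f"pics/{n}.npy"); c=cam("wrist",{"tool_pos":p[:3],"orientation":p[3:]})
    for uv in uvs:
        q=ray(c,uv,.076)[:2]-np.array([.5665,.0515]); print(n,np.hypot(*q)*1e3,np.degrees(np.arctan2(q[1],q[0])))
im=viewer.capture("top")[:,:,::-1]; cv2.imwrite("pics/top1.png",im)
d=cv2.absdiff(im,cv2.imread("pics/top0.png")).max(2)
for n,(u,v) in dict(pliers=(320,176),tin=(421,224),graver=(200,228),loupe=(235,315)).items(): print(n,np.percentile(d[v-10:v+10,u-15:u+15],98))
```

```text
w11 51.491926313102255 104.58624235656517
w11 51.87460681104725 -15.437335059878432
w13 50.95250985683173 99.44522775423548
w13 51.87502678112284 -19.870855334261304
w14 48.93612819064069 98.85871520172438
w14 51.09743254052188 -19.416074447762178
w14 50.028966942555016 -138.90930221501858
pliers 72.0
tin 152.0
graver 26.0
loupe 25.0
```

On release the ring sprang back about 5°. Its rest position is still about 6° (0.1 rad) past the angle where it met the knob. I'll check the top view for the bystanders, then feel the lug again.

View pics/top1.png

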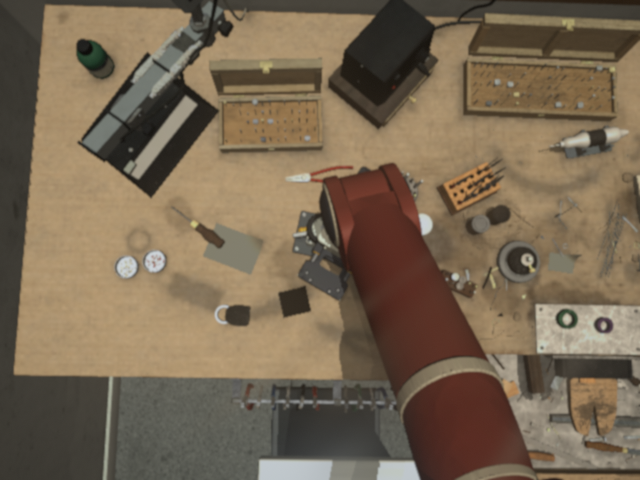

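```bash
python3 -m pendant '[[[0,0,-30],[0,0,0],0.42],[[0,0,-65],[0,0,0],0.42],[[0,0,-90],[0,0,0],0.42],[[0,0,-90],[0,0,0],0.26],[[0,0,-90],[0,0,0],0.26],[[0,0,-90],[0,0,0],0.26]]' | grep -E "force|pos"; for i in 1 2; do python3 f.py; python3 -m pendant '[[[1,-0.9,0],[0,0,0],0.26],[[1,-0.9,0],[0,0,0],0.26]]'>/dev/null; done; python3 f.py;python3 -m pendant '[[[1,-0.9,0],[0,0,0],0.26],[[1,-0.9,0],[0,0,0],0.26]]'>/dev/null;  python3 f.py; python3 look.py w15
```

```text
tool_pos: [0.5363, 0.0171, 0.0684]
force: [-0.7, -0.7, 0.5]
t15.35 r45.8 th-131.2 yaw-29.3  Ftan-0.03 Frad1.02  Mz0.015
t15.60 r46.0 th-130.4 yaw-29.3  Ftan-1.43 Frad-0.25  Mz0.004
t15.85 r46.1 th-129.8 yaw-29.3  Ftan-3.47 Frad-1.36  Mz0.013
t16.10 r46.3 th-128.3 yaw-29.3  Ftan-5.06 Frad0.13  Mz-0.083
16.1 [0.53776449 0.01515446 0.06741753] [-1.57086896  0.00197518 -0.51140492] [ 0.07570125  0.65430859 -0.22086882  1.90128941  0.23222961  0.61224247
 -0.80341091] [-4.05046613  3.03842184  2.74540602] [ 0.86649276  0.74514252 -0.0832549 ]
```

The resistance climbs to 5 N within about 2 mm of finger travel, with no free swing, so the ring is tight. The arm hides the valve in the top view, but the graver, loupe and pliers look unmoved. I back off and rise.

```bash
python3 -m pendant '[[[-4,3.7,0],[0,0,0],0.26],[[-4,3.7,0],[0,0,0],0.42],[[-4,3.7,0],[0,0,0],0.42],[[-4,3.7,30],[0,0,0],0.42],[[-4,3.7,65],[0,0,0],0.42],[[-4,3.7,92],[0,0,0],0.42],[[-4,3.7,92],[0,0,0],0.42]]'; python3 look.py w16;  python3 meas.py w16 .5665 .0515 >/dev/null; python3 -c "
import cv2;im=cv2.imread('pics/w16.png');cv2.imwrite('pics/w16c.png',cv2.resize(im[90:270,240:440],None,fx=4,fy=3.3))"
```

```text
t: 17.02
tool_pos: [0.5366, 0.0176, 0.1616]
orientation: [-1.568, -0.005, -0.513]
force: [0.7, -0.4, -0.8]
width: 0.42
17.025 [0.53656618 0.01760294 0.16155129] [-1.5680463  -0.00514465 -0.51293522] [ 0.10403968  0.51596374 -0.26560469  1.82464     0.17953433  0.81843645
 -0.76386994] [ 0.66053837 -0.40179641 -0.84801511] [-0.02870741 -0.07371671  0.05509047]
```

View pics/w16_r.png

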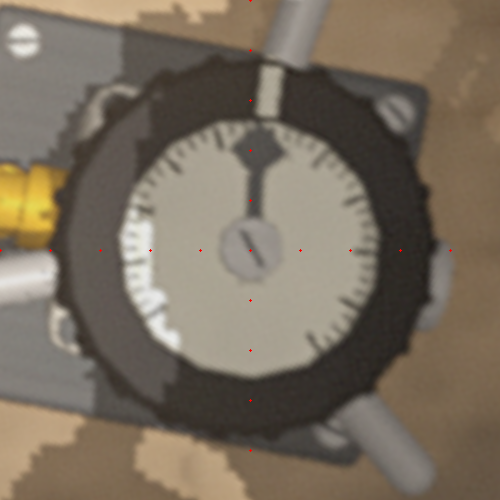

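View pics/w16.png

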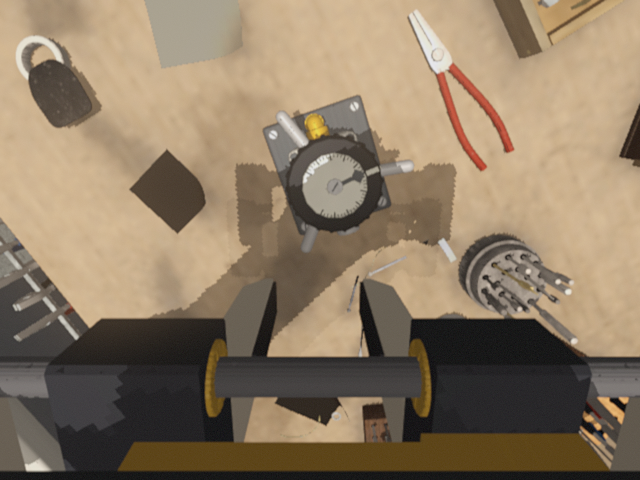

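The ring rests at the same place as before the check push. The index's inner end is about 2–3° (under 1 mm) from the mark tip, and the arm is clear. I hand in.

```bash
python3 -c "
from station import ctrl
print(ctrl.hand_in())"
```

```text
the job is handed in; nothing more can be done
None
```

The valve is set, the lock ring is tight, and the job is handed in. The last move ended at about 17 s of the 58 s allowed.

- **Setting:** I turned the knob about 123° clockwise with the lock ring loose. In the last picture the index line stands 2–3° (under 1 mm) clockwise of the set mark, against the 3 mm allowed. It stayed there through every push on the ring.
- **Lock ring:** I pushed one lug anticlockwise until the side force reached about 6.5–7 N. When I let go, the ring sprang back about 5°. It came to rest about 0.1 rad past where it met the knob, by my estimate from the force and the camera. A second push met 5 N within about 2 mm of travel, and the ring settled in the same place. The tightness itself cannot be seen, so this rests on feel and those angles.
- **Bystanders and clearance:** The graver, loupe and pliers lie where they were in the last top view. The arm partly hid the tin there, so I did not check it closely, but nothing went near it. The gripper ended clear, about 50 mm above the knob. The force readings at that point were only noise (under 1 N).

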